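# Gather the holed game discs on the carrying pin

## Robot

A 6-joint arm with a two-finger parallel gripper is mounted at the origin on the work surface. World frame = base frame: x ahead of the robot, y to its left, z up, the work surface at z = 0. Lengths are in m, angles in rad, forces in N, time in s.
With the tool pointing down it reaches from about 0.425 to 1.125 m from the base axis. Payload 14.9 kg.
Tool frame: the origin (TCP) lies on the mounting face of the last link; the fingertips stand 191 mm ahead of it and the grasp point (between the pads) lies 172 mm ahead of it; z points along the fingers, y is the line along which they close (so a half turn about z gives the same grasp; the last joint's range is limited). The gripper opens to 91 mm and grips with 3 to 60 N. Pads are 32 mm wide; open, the fingers measure 118 mm over their backs; the gripper's body (76 mm by 178 mm) begins 60 mm behind the grasp point.
Start: joints at [1.205, 0.379, 1.734, -0, 1.028, -0.033], TCP at [0.229, 0.662, 0.405] pointing down, gripper open.
Joint ranges: [-2.77, 2.77], [-0.74, 2.19], [0, 2.66], [-1.06, 4.2], [0.31, 2.87], [-3.08, 3.08]. Speed limits (rad/s): [1.89, 1.89, 2.39, 3.14, 3.14, 3.14].

## Interface

Orientations are given as a rotation vector (axis times angle).
In Python, from station import manip gives the robot as it stands. The module is installed in compiled form; this text tells all that it offers.
- The arm moves only by the tool arm_command, never from a script. Its argument "moves" is a list of rows, each a list of 3 entries, a list of its own where there are three numbers: the finger opening in mm, from 0 to 91.2, then the shift along the tool's x, y, z in mm, then the turn about the tool's z in rad. A call has exactly 10 rows; each row is the pose to reach, as a shift and turn from the pose commanded when the call began, along the tool's axes at that moment; what a row does not reach only later rows make up. A row lasts 1/12 s, in which the tool goes at most 41.7 mm and 7.16 degrees, less where a joint would pass 70% of its speed; a pose out of reach is approached as far as the arm can. A call with a gripper value outside its range is refused whole. The fingers move at their own pace and stop on an object; "force" is the grip in N (left out, the last holds). Time passes only in rows, so rows that repeat a pose let the fingers close, or fill a call up. It gives the time, the measured TCP pose, the force, the opening and the grip force at its end, in the units of the state.
- manip.state(): the state, without advancing time (a new reading comes with each control period).
- manip.camera(name): name is "side" or "top" or "wrist"; returns a dict with "pixels" (384x512x3 uint8, red, green, blue), "fov_y" (degrees; the focal length in pixels is half the picture's height over the tangent of half this angle, whatever the lens; pixels are square), "cx", "cy" (the principal point, pixels), "extrinsics" (4x4, takes a point from camera to world coordinates). Camera axes: x right, y up, looking along -z (the intrinsics and any distortion apply to the point x, -y, -z); pixel columns grow to the right and rows downward; lengths in m; the calibration is good to about 2 mm. The wrist camera is an equidistant fisheye: a pixel r from the principal point sees the ray r / f radians off the axis. A picture is of the moment at which its call begins. There is no depth.
- manip.hand_in(): hands the job in; it is judged then, once.
The state is a dict: "t": time; "qpos": joint angles; "qd": joint speeds; "effort": joint torques, N m; "eef_pos": TCP position; "orientation": TCP orientation; "wrist_force": force on the tool from outside, world axes, zero at the start; "torque": the same for the moment, N m; "grip_width": opening from 0.0 (shut) to 1.0 (fully open); "grasp_force": force on a finger pad.
Only numpy, scipy, OpenCV 4.12 (cv2) and the standard library are available. Lean on these libraries where they do the work, as an engineer would, in place of code of your own. Each camera call takes 0.05 s, during which the arm holds its last target. There are 200 camera calls.

## Task

Take the carrying pin by its handle from its two-fork rest and thread it through the holes of all four wooden discs standing in the tray, pushing gently until its flange closes the discs up snugly against the tray's sprung pad: keep a light push there for a moment, but never lean hard on the tray. Then lift the four discs out together on the level pin, and gently lay the loaded pin back in both forks of its rest, as it lay before, with the discs still close together between the flange and the far fork. Leave the chalk, mug and brush alone.

Things in the scene. Friction and masses are not known exactly. Their poses are not given: they have to be found in the camera images.
- pin: carrying pin, 110 g: 10 mm round steel rod, 24 mm flange 4 mm thick, dark wooden handle behind. Origin: on the axis at the flange's front face; x axis towards the tip, z up at the start. Rod full size to x = 78 mm, then a cone to a 3 mm blunt tip at x = 90 mm. Bare 10 mm neck from x = -4 to -26 mm. Starts lying level in its rest.
- pin_grip (a point): middle of the pin's handle where it is best grasped, 48 mm behind the pin's origin, on the axis. Handle: from x = -26 to -76 mm, 18 mm wide (y), 22 mm tall (z), centred on the axis.
- rest: fixed wooden two-fork rest. Origin: on the table below where the pin's origin lies at the start (give or take 3 mm); x axis along the lying pin towards its tip, z up. Base plate x = -30 to 82 mm, 70 wide, 8 high. Two 8 mm thick forks with 90-degree V notches open upwards, at x = -15 mm (for the neck) and x = 66 mm. Notch tops 81 mm high, 37 mm wide.
- rest_far (a point): in the rest's far fork, where the axis of a rod lying in the notch passes: 70 mm above the table, 66 mm in front of the rest's origin. The fork's near face is 62 mm in front of the origin; the four closed-up discs (48 mm) hang between flange and this fork.
- tray: fixed wooden trough, open on top. Origin: on the table under its mouth (inner face of the front lip); x axis points into the trough, z up. Inside 70 mm wide, 126 long, floor 14 mm high, walls 6 mm thick and 48 high, front lip 24 high. The discs stand in it in a row with small gaps, each up to 2.6 mm off the middle to either side.
- tray_mouth (a point): 46 mm above the tray's origin: the height of the discs' hole centres, in the trough's middle. The holes are not in line, but a disc slides or lifts aside easily when the pin's cone enters its hole; a rod much too low jams instead. Pushed discs may lean a few degrees. The pin goes in along the tray's x axis.
- tray_stop (a point): middle of the adjustable stop's range, 74 mm inside the mouth, at hole height. The clamped stop's setting is not measured: its light-wood sprung pad has its face anywhere from 64 to 84 mm inside. The pad gives about 1 mm per 2 N, up to 10 mm. A 24 mm wide slot open to the top lets the rod pass. About 8 N closes the discs up well, over 20 N is too hard.
- disc1: plain light-wood game disc number 1 counted from the tray's mouth, 64 mm across and 12 mm thick, 27 g (plus or minus 30 percent), standing on its rim with a 13 mm hole through its centre. Origin: centre of the disc, on the hole's axis; x axis along the hole (at the start pointing into the tray), z up at the start.
- disc2: plain light-wood game disc number 2 counted from the tray's mouth, 64 mm across and 12 mm thick, 27 g (plus or minus 30 percent), standing on its rim with a 13 mm hole through its centre. Origin: centre of the disc, on the hole's axis; x axis along the hole (at the start pointing into the tray), z up at the start.
- disc3: plain light-wood game disc number 3 counted from the tray's mouth, 64 mm across and 12 mm thick, 27 g (plus or minus 30 percent), standing on its rim with a 13 mm hole through its centre. Origin: centre of the disc, on the hole's axis; x axis along the hole (at the start pointing into the tray), z up at the start.
- disc4: plain light-wood game disc number 4 counted from the tray's mouth, 64 mm across and 12 mm thick, 27 g (plus or minus 30 percent), standing on its rim with a 13 mm hole through its centre. Origin: centre of the disc, on the hole's axis; x axis along the hole (at the start pointing into the tray), z up at the start.
- chalk: bystander: loose cube of cue chalk, 22 mm. Origin: centre of its underside.
- mug: bystander: white mug, 76 mm across, 90 mm tall, handle at its +y side. Origin: centre of its underside.
- brush: bystander: hand brush lying on the table along its x axis. Origin: its underside, about the middle.
Mind the look-alikes: they are no part of the job. Leave any red or yellow look-alike of the rest alone. Of the things like the pin, leave any that is green; of the rest the larger one is meant.

How it is judged:
On the way, in this order (a step that is already met when the one before it is completed fails the run):
1. the pin is through all four discs, and its flange closes them up against the tray's pad with a light push (3 N or more, for 0.2 s) (x of disc1 in the frame of pin between 0.002 and 0.01 m and y of disc1 in the frame of pin between -0.005 and 0.005 m and z of disc1 in the frame of pin between -0.005 and 0.005 m and x of disc2 in the frame of pin between 0.002 and 0.022 m and y of disc2 in the frame of pin between -0.005 and 0.005 m and z of disc2 in the frame of pin between -0.005 and 0.005 m and x of disc3 in the frame of pin between 0.002 and 0.035 m and y of disc3 in the frame of pin between -0.005 and 0.005 m and z of disc3 in the frame of pin between -0.005 and 0.005 m and x of disc4 in the frame of pin between 0.002 and 0.047 m and y of disc4 in the frame of pin between -0.005 and 0.005 m and z of disc4 in the frame of pin between -0.005 and 0.005 m and contact force between disc4 and tray above 3 N), for 0.2 s.
2. all four discs are lifted clear of the tray together on the pin (x of disc1 in the frame of pin between 0.002 and 0.056 m and y of disc1 in the frame of pin between -0.005 and 0.005 m and z of disc1 in the frame of pin between -0.005 and 0.005 m and x of disc2 in the frame of pin between 0.002 and 0.056 m and y of disc2 in the frame of pin between -0.005 and 0.005 m and z of disc2 in the frame of pin between -0.005 and 0.005 m and x of disc3 in the frame of pin between 0.002 and 0.056 m and y of disc3 in the frame of pin between -0.005 and 0.005 m and z of disc3 in the frame of pin between -0.005 and 0.005 m and x of disc4 in the frame of pin between 0.002 and 0.056 m and y of disc4 in the frame of pin between -0.005 and 0.005 m and z of disc4 in the frame of pin between -0.005 and 0.005 m and height (world z) of each of disc1, disc2, disc3, disc4 above 0.085 m), for 0.2 s.
At the end, for the whole second after the job is handed in: The released pin lies still in both notches of its rest as at the start (within 8 mm along, 3 mm across and in height, 0.06 rad), with all four discs hanging still on its rod between flange and far fork (centres 2 to 56 mm in front of the flange) (x of disc1 in the frame of pin between 0.002 and 0.056 m and y of disc1 in the frame of pin between -0.005 and 0.005 m and z of disc1 in the frame of pin between -0.005 and 0.005 m and x of disc2 in the frame of pin between 0.002 and 0.056 m and y of disc2 in the frame of pin between -0.005 and 0.005 m and z of disc2 in the frame of pin between -0.005 and 0.005 m and x of disc3 in the frame of pin between 0.002 and 0.056 m and y of disc3 in the frame of pin between -0.005 and 0.005 m and z of disc3 in the frame of pin between -0.005 and 0.005 m and x of disc4 in the frame of pin between 0.002 and 0.056 m and y of disc4 in the frame of pin between -0.005 and 0.005 m and z of disc4 in the frame of pin between -0.005 and 0.005 m and x of pin in the frame of rest between -0.008 and 0.008 m and y of pin in the frame of rest between -0.003 and 0.003 m and z of pin in the frame of rest between 0.067 and 0.073 m and angle between the x axis of pin and the x axis of rest, either way round below 0.06 rad and contact force between pin and rest above 0.5 N and linear speed of pin below 0.02 m/s and linear speed of each of disc1, disc2, disc3, disc4 below 0.05 m/s); the robot touches nothing.
It fails at once if the tray, its stop or its pad is pressed with more than 20 N (contact force between tray and anything else above 20 N).
It fails at once if the rest is pressed with more than 20 N (the pin is dropped or forced down) (contact force between rest and anything else above 20 N).
It fails at once if the chalk is disturbed (moved more than 15 mm) (distance of chalk from where it was at the start of the episode above 0.015 m).
It fails at once if the mug is disturbed (moved more than 15 mm) (distance of mug from where it was at the start of the episode above 0.015 m).
It fails at once if the brush is disturbed (moved more than 15 mm) (distance of brush from where it was at the start of the episode above 0.015 m).
It also fails if it takes over 72 s, if anything falls off the work surface, if the arm or the gripper's body presses on something with over 40 N, if the wrist force passes 120 N, or if a joint passes its speed limit or range.

## Working session

There is one attempt and no reset: what is moved stays moved. The work goes in short steps, Python scripts to look and compute and a tool call to move; the robot and the scene stay as the last step left them, time stands still between calls to the robot, and variables do not carry over. Pictures are saved under pics/ and viewed, at most 10 in all, crops included, and the job is handed in when it is done.

Besides the shell and the picture viewer there is one more tool, called after "Emit:" as name([rows], argument=value, ...), one row to a line, values as JSON. arm_command: Moves the arm, as the interface text tells. Its arguments: {"type":"object","properties":{"moves":{"type":"array"},"force":{"type":"number"}},"required":["moves"]}

```bash
mkdir -p pics; python3 - <<'E'
from station import manip
import cv2,numpy as np
s=manip.state(); print(s)
for n in("top","side"):
    c=manip.camera(n); print(n,c["fov_y"],c["cx"],c["cy"],np.round(c["extrinsics"],4).tolist(),[k for k in c])
    p=cv2.cvtColor(c["pixels"],cv2.COLOR_RGB2BGR); cv2.imwrite(f"pics/{n}0.png",p)
    cv2.imwrite(f"pics/{n}0b.png",cv2.resize(p,(800,600),interpolation=cv2.INTER_CUBIC))
E
```

```text
{'t': 0.0, 'qpos': array([ 1.20471695e+00,  3.79413265e-01,  1.73476461e+00, -2.17898067e-05,
        1.02846979e+00, -3.32987109e-02]), 'qd': array([ 0.0001075 , -0.00073055, -0.00070791,  0.00057266, -0.00162572,
        0.00012257]), 'effort': array([-3.82550235e-03, -7.63729119e+01, -4.34361148e+01,  6.49522548e-02,
        4.25371144e-02, -1.10543865e-04]), 'eef_pos': array([0.22861238, 0.66142682, 0.40409286]), 'orientation': array([-5.20272817e-01, -3.09801839e+00,  1.62998935e-03]), 'wrist_force': array([ 0.17591509, -0.00695911,  0.27487956]), 'torque': array([ 0.03164228, -0.05838281, -0.02896979]), 'grasp_force': 0.0, 'grip_width': 0.9982269375475595}
top 55.77819004821693 258.80438605444067 188.7150934548671 [[0.0266, 0.9975, -0.0657, 0.4849], [-0.9996, 0.0272, 0.0085, 0.0601], [0.0102, 0.0655, 0.9978, 1.0439], [0.0, 0.0, 0.0, 1.0]] ['pixels', 'fov_y', 'cx', 'cy', 'extrinsics']
side 44.91693475871586 249.70617912274218 190.23189458511098 [[0.9659, 0.1726, -0.1932, 0.3558], [-0.259, 0.621, -0.7398, -0.7072], [-0.0078, 0.7645, 0.6445, 0.7453], [0.0, 0.0, 0.0, 1.0]] ['pixels', 'fov_y', 'cx', 'cy', 'extrinsics']
```

View pics/top0b.png

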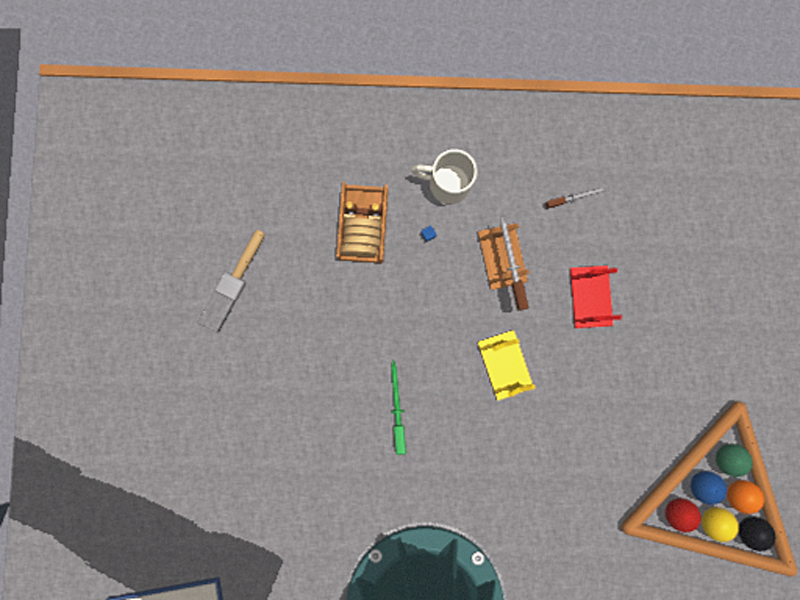

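View pics/side0b.png

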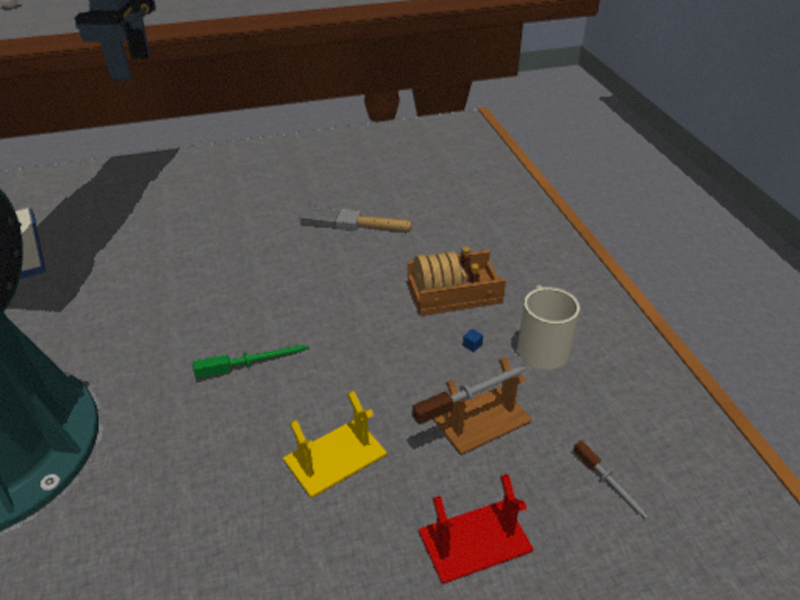

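Top view (800x600): the candidates for the pin are the brown-handled pin lying in the brown rest (handle 521,296; tip 504,222), a smaller brown pin loose on the table (575,197), and a green one (398,407). The rest candidates are brown (502,257), red (593,296) and yellow (506,365). I choose the larger pin and the brown rest. The tray's mouth is at (360,258) and the pad is towards the top. In the side view the pin's handle is at (432,406), its tip at (525,370) and the tray at (455,280).

```bash
cat > h.py <<'E'
import numpy as np,cv2
from station import manip
from scipy.spatial.transform import Rotation as R
def cam(n,save=None):
    c=manip.camera(n); c["name"]=n
    if save: cv2.imwrite(save,cv2.cvtColor(c["pixels"],cv2.COLOR_RGB2BGR))
    return c
def ray(c,u,v):
    f=192/np.tan(np.radians(c["fov_y"]/2)); x=(u-c["cx"]);y=(v-c["cy"])
    if c["name"]=="wrist":
        r=np.hypot(x,y)+1e-9; t=r/f; d=np.array([np.sin(t)*x/r,-np.sin(t)*y/r,-np.cos(t)])
    else: d=np.array([x/f,-y/f,-1])
    E=c["extrinsics"]; d=E[:3,:3]@d; return E[:3,3],d/np.linalg.norm(d)
def plane(c,u,v,z):
    o,d=ray(c,u,v); return o+d*(z-o[2])/d[2]
def tri(*cuv):
    A=np.zeros((3,3));b=np.zeros(3)
    for c,u,v in cuv:
        o,d=ray(c,u,v);P=np.eye(3)-np.outer(d,d);A+=P;b+=P@o
    p=np.linalg.solve(A,b); return p
def proj(c,p):
    E=c["extrinsics"];q=E[:3,:3].T@(np.array(p)-E[:3,3]);f=192/np.tan(np.radians(c["fov_y"]/2))
    x,y,z=q[0],-q[1],-q[2]
    if c["name"]=="wrist":
        r=np.hypot(x,y)+1e-12;t=np.arctan2(r,z);return np.array([c["cx"]+f*t*x/r,c["cy"]+f*t*y/r])
    return np.array([c["cx"]+f*x/z,c["cy"]+f*y/z])
E
python3 - <<'E'
from h import *
t=cam("top");s=cam("side");k=1.5625
P=lambda a,b:(a/k,b/k)
for nm,a,b in [("tip",(504,221),(526,369)),("handle_end",(522,308),(415,412)),("handle_front",(517,283),(450,397))]:
    print(nm,tri((t,*P(*a)),(s,*P(*b))).round(4))
for nm,a,z in [("trayFL",(337,262),.024),("trayFR",(383,263),.024),("trayBL",(343,184),.048),("trayBR",(388,187),.048),("disc1top",(361,252),.078),("chalk",(429,234),.02),("mug",(452,177),.09)]:
    print(nm,plane(t,*P(*a),z).round(4))
c=cam("wrist"); print(c["fov_y"],c["cx"],c["cy"]);st=manip.state()
T=R.from_rotvec(st["orientation"]).as_matrix(); print("toolR",T.round(3).tolist())
print("cam in tool",(T.T@(c["extrinsics"][:3,3]-st["eef_pos"])).round(4),(T.T@c["extrinsics"][:3,:3]).round(3).tolist())
E
```

```text
tip [ 0.6855 -0.1187  0.0714]
handle_end [ 0.5313 -0.1508  0.0718]
handle_front [ 0.5763 -0.1415  0.0751]
trayFL [0.6082 0.1748 0.024 ]
trayFR [0.6087 0.0917 0.024 ]
trayBL [0.7453 0.1663 0.048 ]
trayBR [0.7423 0.086  0.048 ]
disc1top [0.6201 0.1283 0.078 ]
chalk [0.6647 0.0095 0.02  ]
mug [ 0.752  -0.0241  0.09  ]
65.70646984690485 254.66216980356413 194.12744108461737
toolR [[-0.945, 0.327, -0.0], [0.327, 0.945, -0.0], [0.0, -0.001, -1.0]]
cam in tool [0.0823 0.0005 0.0205] [[-0.0, 0.956, 0.294], [1.0, 0.0, -0.0], [-0.001, 0.294, -0.956]]
```

Emit:
arm_command([
  [80, [-30, -18, 0], -0.05],
  [80, [-62, -37, 0], -0.11],
  [80, [-94, -56, 0], -0.17],
  [80, [-126, -75, 0], -0.23],
  [80, [-158, -94, 0], -0.29],
  [80, [-190, -113, 0], -0.35],
  [80, [-222, -132, 0], -0.41],
  [80, [-254, -151, 0], -0.47],
  [80, [-278, -166, 0], -0.52],
  [80, [-294, -174, 0], -0.54],
], force=30)

```text
t: 1.08
eef_pos: [0.4511, 0.3988, 0.4048]
orientation: [-0.327, 3.124, -0.0]
wrist_force: [-0.2, 0.2, 0.1]
grip_width: 0.877
grasp_force: 0.0
```

Emit:
arm_command([
  [80, [1, -30, 0], 0],
  [80, [2, -65, 0], 0],
  [80, [3, -103, 0], 0],
  [80, [4, -141, 0], 0],
  [80, [5, -179, 0], 0],
  [80, [6, -217, 0], 0],
  [80, [7, -255, 0], 0],
  [80, [8, -290, 0], 0],
  [80, [8, -315, 0], 0],
  [80, [8, -325, 0], 0],
])

```text
t: 1.92
eef_pos: [0.5091, 0.0788, 0.4049]
orientation: [-0.321, 3.125, -0.0]
wrist_force: [0.8, 0.1, -0.5]
grip_width: 0.871
grasp_force: 0.0
```

Emit:
arm_command([
  [80, [1, -25, 5], 0],
  [80, [2, -55, 15], 0],
  [80, [3, -90, 30], 0],
  [80, [4, -125, 45], 0],
  [80, [5, -160, 60], 0],
  [80, [6, -190, 70], 0],
  [80, [7, -215, 75], 0],
  [80, [8, -228, 80], 0],
  [80, [8, -230, 80], 0],
  [80, [8, -230, 80], 0],
])

```text
t: 2.75
eef_pos: [0.5483, -0.1451, 0.3246]
orientation: [0.324, -3.124, -0.001]
wrist_force: [-0.2, 0.6, 0.8]
grip_width: 0.875
grasp_force: 0.0
```

```bash
python3 - <<'E'
from h import *
c=cam("wrist","pics/w1.png"); p=c["pixels"]
cv2.imwrite("pics/w1b.png",cv2.cvtColor(cv2.resize(p,(800,600),interpolation=cv2.INTER_CUBIC),cv2.COLOR_RGB2BGR))
s=manip.state();print(s["eef_pos"],s["orientation"],c["extrinsics"][:3,3])
E
```

```text
[ 0.54824458 -0.14447188  0.32486066] [ 3.24943605e-01 -3.12461715e+00 -3.49531193e-04] [ 0.46787911 -0.16228197  0.30421872]
```

View pics/w1b.png

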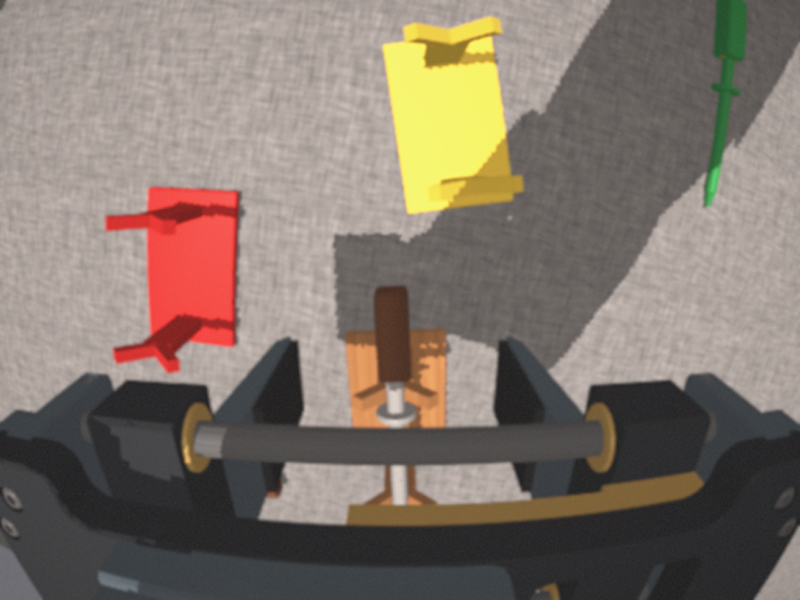

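The wrist picture shows the brown-handled large pin in the brown rest: handle (391,287)–(393,380), flange (396,412), rod running down between the fingers. Red and yellow rests lie left and above, green pin at upper right. The choice is confirmed; now I measure it.

```bash
cat > pinm.py <<'E'
from h import *
def handle(c):
    p=c["pixels"]; hsv=cv2.cvtColor(p,cv2.COLOR_RGB2HSV)
    m=((hsv[...,1]>110)&(hsv[...,2]<110)&((hsv[...,0]<15))&(p[...,0]>25)).astype(np.uint8)
    m=cv2.morphologyEx(m,cv2.MORPH_OPEN,np.ones((3,3)))
    n,l,st,ce=cv2.connectedComponentsWithStats(m); return l,st,ce
if __name__=="__main__":
    c=cam("wrist"); l,st,ce=handle(c)
    for i in range(1,len(st)):
        if st[i,4]>150: print(i,st[i],ce[i].round(1))
    i=1+np.argmin([np.hypot(*(x-[251,214])) for x in ce[1:]])
    v,u=np.nonzero(l==i); rows=np.arange(v.min()+3,v.max()-2)
    cen=np.array([[u[v==r].mean(),r] for r in rows])
    P=np.array([plane(c,a,b,.081)[:2] for a,b in cen])
    mu=P.mean(0);d=np.linalg.svd(P-mu)[2][0];d*=np.sign(d[0])
    print("yaw",np.arctan2(d[1],d[0]),"mid",mu,"ends",P[0],P[-1])
    # back/front extremes at z=.081 and rough flange
    st=manip.state();T=R.from_rotvec(st["orientation"]).as_matrix();g=st["eef_pos"]+T@[0,0,.172]
    print("grasp pt",g,"toolx yaw",np.arctan2(T[1,0],T[0,0])%(2*np.pi)-np.pi)
    e=T.T@np.array([mu[0]-g[0],mu[1]-g[1],.07-g[2]]); print("mid in tool mm",e*1e3)
    print("edges", v.min(),v.max(), plane(c,cen[0,0],v.min()-.5,.081),plane(c,cen[-1,0],v.max()+.5,.081))
E
python3 pinm.py
```

```text
1 [ 239  184   24   61 1213] [250.5 214. ]
yaw 0.2639552056155439 mid [ 0.55251804 -0.14712559] ends [ 0.53031675 -0.15249231] [ 0.57567413 -0.14111399]
grasp pt [ 0.54825725 -0.14417726  0.15303315] toolx yaw 0.20786234994980424
mid in tool mm [-3.54859305 -3.77015229 83.0333903 ]
edges 184 244 [ 0.52754348 -0.15306102  0.081     ] [ 0.57889089 -0.14045018  0.081     ]
```

```bash
python3 - <<'E'
from h import *
c=cam("wrist"); p=c["pixels"].astype(int); h=cv2.cvtColor(c["pixels"],cv2.COLOR_RGB2HSV)
for r in list(range(184,246,12))+list(range(246,252,2))+list(range(294,322,4)):
    print(r,[f"{a[0]}/{a[1]}/{a[2]}" for a in h[r,236:268]])
E
```

```text
184 ['7/21/108', '10/21/109', '9/24/107', '12/39/97', '8/68/86', '9/97/76', '11/114/74', '9/126/71', '9/122/73', '9/112/75', '9/122/73', '11/131/72', '10/120/72', '9/128/72', '9/117/74', '10/124/74', '9/121/74', '10/122/75', '9/129/75', '10/126/73', '11/124/74', '9/126/73', '9/93/77', '9/57/90', '12/33/99', '11/20/103', '9/24/105', '8/19/105', '10/22/104', '9/25/104', '10/22/103', '8/20/103']
196 ['8/19/108', '6/25/101', '9/53/92', '9/101/83', '10/126/83', '10/129/87', '9/133/86', '9/136/86', '10/127/88', '10/132/85', '9/132/87', '9/127/86', '10/134/84', '8/130/86', '10/126/85', '10/127/84', '9/132/81', '10/128/82', '10/134/78', '9/121/78', '9/126/77', '9/116/77', '11/136/73', '9/104/76', '11/59/86', '8/30/95', '12/25/102', '4/20/104', '9/24/105', '10/23/102', '7/23/100', '13/23/102']
208 ['13/21/107', '3/21/107', '9/35/96', '11/74/86', '9/120/83', '9/131/84', '9/125/86', '9/129/87', '10/135/87', '10/133/86', '8/129/87', '9/130/88', '10/135/85', '10/123/85', '9/125/86', '9/134/82', '9/128/82', '9/129/81', '11/134/80', '10/131/80', '10/126/79', '10/131/78', '11/133/75', '9/116/75', '1
[... 4941 characters left out ...]
25/118', '12/69/136', '12/35/167', '13/23/196', '12/24/212', '12/24/215', '13/25/214', '14/25/206', '13/23/201', '14/23/191', '12/23/170', '11/36/143', '11/85/123', '11/131/117', '13/144/115', '13/143/116', '13/133/115', '12/110/123', '11/79/133', '11/58/146']
318 ['10/43/159', '10/59/143', '11/88/127', '11/121/120', '12/136/114', '12/142/117', '13/135/117', '12/142/115', '13/141/119', '13/145/130', '12/141/145', '13/146/159', '12/141/168', '11/105/172', '10/54/179', '10/30/196', '12/24/209', '11/23/213', '13/21/215', '13/23/214', '12/25/208', '11/22/196', '11/23/174', '10/53/163', '11/114/176', '12/146/197', '12/150/192', '12/148/172', '13/150/150', '13/147/135', '13/143/123', '13/143/118']
```

```bash
python3 - <<'E'
from h import *
c=cam("wrist")
pts=[(249.4,196,.081),(249.5,208,.081),(251.1,246,.07),(251.4,250,.07),(253.6,302,.07),(254.1,310,.07),(254.4,314,.07),(254.5,318,.07)]
P=np.array([plane(c,*a)[:2] for a in pts]); print(P.round(4))
k=np.polyfit(P[:,0],P[:,1],1);print("yaw",np.arctan(k[0]),np.arctan(np.polyfit(P[2:,0],P[2:,1],1)[0]),"res",(P[:,1]-np.polyval(k,P[:,0])).round(4))
# full res tip from top/side saved images: rest plate angle
p=cv2.imread("pics/top0.png");h=cv2.cvtColor(p,cv2.COLOR_BGR2HSV)
t=cam("top")
m=((h[...,1]>110)&(h[...,2]>90)&(h[...,0]<20)&(h[...,0]>5)).astype(np.uint8)
n,l,st,ce=cv2.connectedComponentsWithStats(m)
for i in range(1,n):
    if st[i,4]>80: 
        cn=cv2.findContours((l==i).astype(np.uint8),0,2)[0][0]; box=cv2.boxPoints(cv2.minAreaRect(cn))
        print(st[i],[plane(t,*b,.02)[:2].round(4).tolist() for b in box])
E
```

```text
[[ 0.5378 -0.1507]
 [ 0.5476 -0.1486]
 [ 0.5863 -0.1395]
 [ 0.5901 -0.1384]
 [ 0.6471 -0.1245]
 [ 0.6571 -0.1219]
 [ 0.6623 -0.1205]
 [ 0.6677 -0.1192]]
yaw 0.23943762166864402 0.2430876090314901 res [ 0.0003 -0.     -0.0003 -0.0001 -0.0001  0.      0.0002  0.0001]
[  25   41  487   22 3404] [[0.9406, 0.7366], [0.9615, 0.7374], [0.9609, -0.6748], [0.9398, -0.6738]]
[215 117  33  51 997] [[0.6141, 0.1785], [0.7575, 0.174], [0.7542, 0.0878], [0.6107, 0.0931]]
[306 143  33  55 833] [[0.6734, -0.0779], [0.6921, -0.1504], [0.5397, -0.1871], [0.5214, -0.1151]]
[149 148  20  30 173] [[0.5823, 0.3646], [0.6647, 0.325], [0.6569, 0.3096], [0.5746, 0.3493]]
[ 398  257  112  112 2994] [[0.1519, -0.3405], [0.3821, -0.5518], [0.1967, -0.7613], [-0.0281, -0.5486]]
```

Emit:
arm_command([
  [70, [-1, -1, 8], -0.01],
  [60, [-3, -3, 20], -0.03],
  [50, [-4, -4, 34], -0.03],
  [44, [-4, -4, 48], -0.03],
  [44, [-4, -4, 60], -0.03],
  [44, [-4, -4, 70], -0.03],
  [44, [-4, -4, 77], -0.03],
  [44, [-4, -4, 80], -0.03],
  [44, [-4, -4, 80], -0.03],
  [44, [-4, -4, 80], -0.03],
], force=30)

```text
t: 3.83
eef_pos: [0.5531, -0.1485, 0.2449]
orientation: [-0.372, 3.119, -0.0]
wrist_force: [0.3, 0.8, -0.1]
grip_width: 0.478
grasp_force: 0.0
```

```bash
python3 - <<'E'
from h import *
c=cam("wrist","pics/w2.png");p=c["pixels"]
st=manip.state();T=R.from_rotvec(st["orientation"]).as_matrix();g=st["eef_pos"]+T@[0,0,.172]
print("grasp pt",g,"yaw",np.arctan2(T[1,0],T[0,0])%(2*np.pi)-np.pi, st["wrist_force"],st["grip_width"],c["extrinsics"][:3,3])
print(proj(c,g),T.round(4).tolist())
cv2.imwrite("pics/w2b.png",cv2.cvtColor(cv2.resize(p,(800,600),interpolation=cv2.INTER_CUBIC),cv2.COLOR_RGB2BGR))
E
```

```text
grasp pt [ 0.55332503 -0.14852807  0.0732068 ] yaw 0.23717863128841987 [ 0.16390889 -0.48798449  0.51897296] 0.4768859443536434 [ 0.47330418 -0.16819318  0.2244959 ]
[255.01025881 253.44852413] [[-0.972, -0.235, 0.0007], [-0.235, 0.972, -0.0002], [-0.0006, -0.0004, -1.0]]
```

View pics/w2b.png

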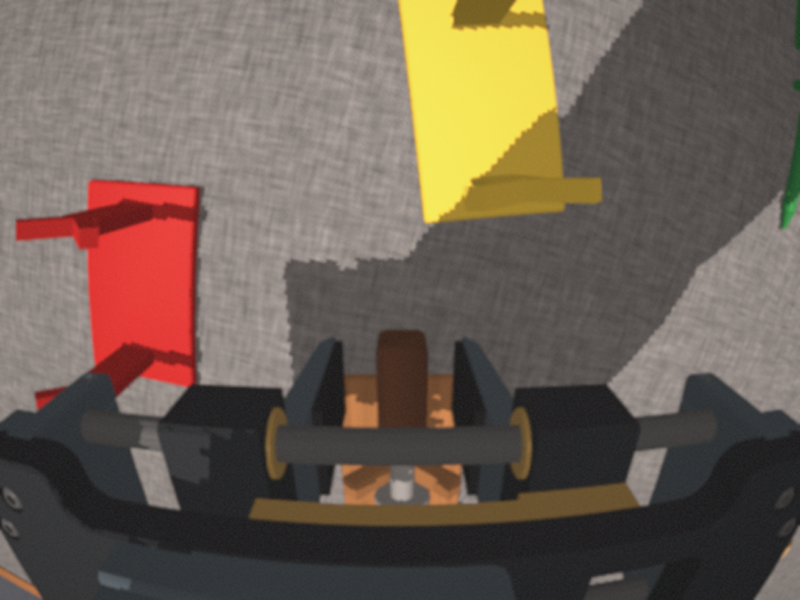

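Handle centred at (402,385) between the fingers (340 and 458), about 1 mm to the right of mid. I shift 1 mm along tool y and close.

Emit:
arm_command([
  [44, [0, 1.3, 0], 0],
  [30, [0, 1.3, 0], 0],
  [20, [0, 1.3, 0], 0],
  [10, [0, 1.3, 0], 0],
  [5, [0, 1.3, 0], 0],
  [5, [0, 1.3, 0], 0],
  [5, [0, 1.3, 0], 0],
  [5, [0, 1.3, 0], 0],
  [5, [0, 1.3, 0], 0],
  [5, [0, 1.3, 0], 0],
], force=40)

```text
t: 4.72
eef_pos: [0.5527, -0.1471, 0.2448]
orientation: [-0.372, 3.119, -0.0]
wrist_force: [-0.3, 1.1, 2.2]
grip_width: 0.195
grasp_force: 40.0
```

```bash
python3 - <<'E'
from h import *
st=manip.state();T=R.from_rotvec(st["orientation"]).as_matrix();g=st["eef_pos"]+T@[0,0,.172]
np.save("grasp.npy",np.r_[g,st["eef_pos"],st["orientation"]])
print("grasp pt",g,"yaw",np.arctan2(T[1,0],T[0,0])%(2*np.pi)-np.pi, st["wrist_force"],st["torque"],st["grip_width"],st["grasp_force"])
E
```

```text
grasp pt [ 0.55273096 -0.14713397  0.07279692] yaw 0.23728373672139336 [-0.28186902  1.05001215  2.19824165] [ 0.22181551 -0.04632715  0.1489241 ] 0.19477278086306868 39.99555230140686
```

Emit:
arm_command([
  [5, [0, 0, -3], 0],
  [5, [0, 0, -8], 0],
  [5, [0, 0, -16], 0],
  [5, [0, 0, -28], 0],
  [5, [0, 0, -45], 0],
  [5, [0, 0, -65], 0],
  [5, [0, 0, -90], 0],
  [5, [0, 0, -115], 0],
  [5, [0, 0, -135], 0],
  [5, [0, 0, -145], 0],
])

```text
t: 5.55
eef_pos: [0.553, -0.1473, 0.3935]
orientation: [-0.371, 3.116, -0.003]
wrist_force: [0.4, -0.2, -1.6]
grip_width: 0.195
grasp_force: 40.0
```

Emit:
arm_command([
  [5, [-15, 14, 0], 0.02],
  [5, [-40, 36, 0], 0.05],
  [5, [-68, 62, 0], 0.09],
  [5, [-96, 88, 0], 0.13],
  [5, [-124, 114, 0], 0.16],
  [5, [-152, 140, 0], 0.19],
  [5, [-180, 166, 0], 0.22],
  [5, [-208, 191, 0], 0.25],
  [5, [-232, 213, 0], 0.27],
  [5, [-247, 225, 0], 0.272],
])

```text
t: 6.38
eef_pos: [0.7409, 0.1325, 0.3897]
orientation: [0.054, 3.141, 0.0]
wrist_force: [0.3, -0.4, -1.6]
grip_width: 0.198
grasp_force: 40.0
```

Emit:
arm_command([
  [5, [0, 0, 0], 0],
  [5, [0, 0, 0], 0],
  [5, [0, 0, 0], 0],
  [5, [0, 0, 0], 0],
  [5, [0, 0, 0], 0],
  [5, [0, 0, 0], 0],
  [5, [0, 0, 0], 0],
  [5, [0, 0, 0], 0],
  [5, [0, 0, 0], 0],
  [5, [0, 0, 0], 0],
])

```text
t: 7.22
eef_pos: [0.7399, 0.1295, 0.3897]
orientation: [-0.055, -3.141, -0.0]
wrist_force: [-0.0, 0.5, -1.6]
grip_width: 0.192
grasp_force: 40.0
```

```bash
python3 - <<'E'
from h import *
c=cam("wrist","pics/w3.png");p=c["pixels"]
st=manip.state();T=R.from_rotvec(st["orientation"]).as_matrix();g=st["eef_pos"]+T@[0,0,.172]
print("grasp pt",g,"yaw",np.arctan2(T[1,0],T[0,0])%(2*np.pi)-np.pi, st["wrist_force"],st["torque"],st["grip_width"],c["extrinsics"][:3,3])
cv2.imwrite("pics/w3b.png",cv2.cvtColor(cv2.resize(p,(800,600),interpolation=cv2.INTER_CUBIC),cv2.COLOR_RGB2BGR))
E
```

```text
grasp pt [0.73986398 0.12956848 0.21772623] yaw -0.034786246499013185 [ 0.07004989 -0.03907386 -2.00634196] [ 0.02551244  0.07660784 -0.00479535] 0.19502513632009694 [0.65773229 0.13243661 0.36937294]
```

View pics/w3b.png

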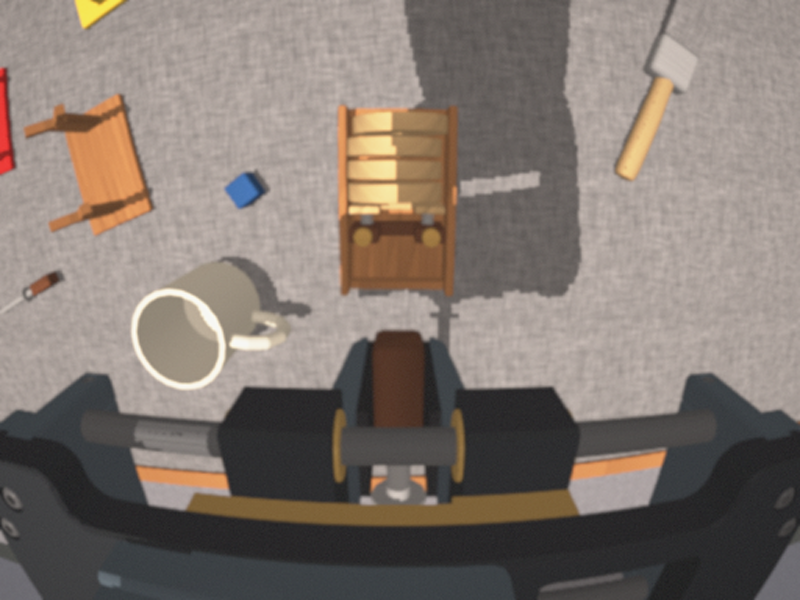

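The wrist view shows the tray: walls at columns 339 and 457, mouth at row 107, back at 292. Four discs stand at rows 120–195, with the pad at about 210. The held pin lies on the centreline at column 398. I fit the walls and check heights.

```bash
python3 - <<'E'
from h import *
c=cam("wrist");p=c["pixels"];h=cv2.cvtColor(p,cv2.COLOR_RGB2HSV)
m=(h[...,1]>75)&(h[...,0]<25)
L=[];Rr=[]
for r in range(72,184,4):
    row=h[r,:,1].astype(float); 
    idx=np.nonzero(m[r,205:305])[0]+205
    L.append((idx.min()-.5,r));Rr.append((idx.max()+.5,r))
L=np.array(L);Rr=np.array(Rr);print(L[::5],Rr[::5])
PL=np.array([plane(c,*a,.048)[:2] for a in L]);PR=np.array([plane(c,*a,.048)[:2] for a in Rr])
for P in(PL,PR):
    k=np.polyfit(P[:,0],P[:,1],1);
    for _ in range(3):
        e=np.abs(P[:,1]-np.polyval(k,P[:,0]));q=P[e<.0012];k=np.polyfit(q[:,0],q[:,1],1)
    print("yaw",np.arctan(k[0]),"y@.6",np.polyval(k,.6),"y@.7",np.polyval(k,.7),len(q))
col=m[:,219];cr=np.nonzero(m[40:220,218:222].all(1))[0]+40;print("rows L",cr.min(),cr.max(),plane(c,220,cr.min()-.5,.048),plane(c,220,cr.max()+.5,.048))
cr=np.nonzero(m[40:220,287:290].all(1))[0]+40;print("rows R",cr.min(),cr.max(),plane(c,289,cr.min()-.5,.048),plane(c,289,cr.max()+.5,.048))
print("V profile col 255",h[66:150,248:262,2].mean(1).astype(int).tolist())
s=cam("side","pics/s1.png")
cv2.imwrite("pics/s1c.png",cv2.resize(cv2.cvtColor(s["pixels"][140:215,245:345],cv2.COLOR_RGB2BGR),None,fx=8,fy=8,interpolation=cv2.INTER_CUBIC))
print(proj(s,[.74,.13,.218]))
E
```

```text
[[215.5  72. ]
 [215.5  92. ]
 [215.5 112. ]
 [215.5 132. ]
 [216.5 152. ]
 [216.5 172. ]] [[292.5  72. ]
 [292.5  92. ]
 [292.5 112. ]
 [291.5 132. ]
 [291.5 152. ]
 [290.5 172. ]]
yaw -0.035286850132860724 y@.6 0.0928954293568957 y@.7 0.08936527901919371 28
yaw -0.03888780440261308 y@.6 0.17533395001519453 y@.7 0.17144320810432703 28
rows L 68 187 [0.61480826 0.09742928 0.048     ] [0.7474659  0.09046652 0.048     ]
rows R 68 188 [0.61737376 0.17063164 0.048     ] [0.75138337 0.16827855 0.048     ]
V profile col 255 [179, 182, 193, 210, 215, 207, 195, 189, 188, 186, 185, 184, 184, 184, 183, 181, 174, 154, 141, 147, 153, 172, 186, 188, 187, 193, 199, 200, 199, 199, 198, 197, 190, 166, 150, 152, 177, 198, 203, 203, 202, 201, 201, 200, 199, 198, 198, 196, 183, 154, 141, 166, 199, 208, 209, 208, 206, 206, 206, 205, 204, 204, 206, 220, 235, 241, 243, 240, 231, 218, 186, 149, 133, 132, 123, 101, 86, 85, 86, 86, 86, 86, 86, 88]
[320.89482588 107.91984779]
```

View pics/s1c.png

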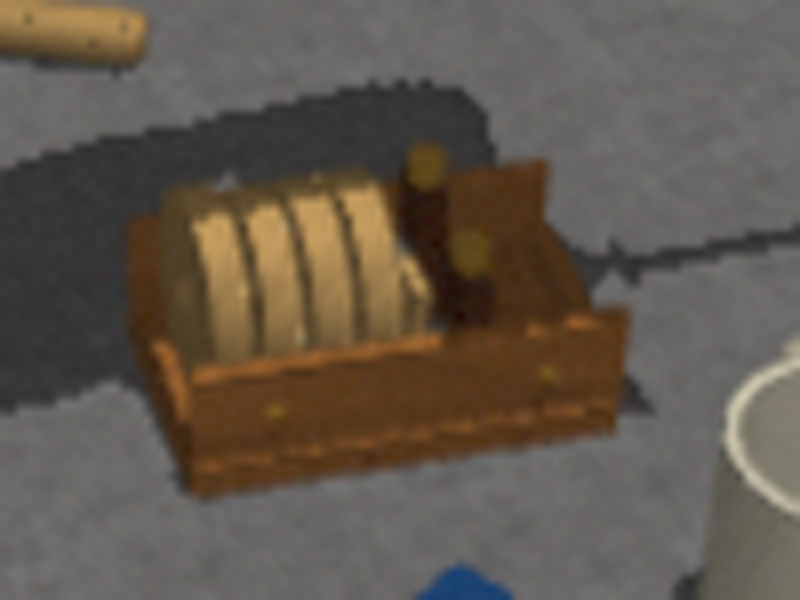

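Emit:
arm_command([
  [5, [12, 0, 0], 0],
  [5, [35, 0, 0], 0],
  [5, [70, 0, 0], 0.002],
  [5, [108, 0, 0], 0.002],
  [5, [146, 0, 0], 0.002],
  [5, [184, 0, 0], 0.002],
  [5, [222, 0, 0], 0.002],
  [5, [258, 0, 0], 0.002],
  [5, [285, 0, 0], 0.002],
  [5, [299, 0, 0], 0.002],
])

```text
t: 8.2
eef_pos: [0.4383, 0.1399, 0.3895]
orientation: [-0.057, -3.14, 0.0]
wrist_force: [-0.5, -0.0, -0.7]
grip_width: 0.191
grasp_force: 40.0
```

Emit:
arm_command([
  [5, [0, 0, 8], 0],
  [5, [0, 0, 24], 0],
  [5, [0, 0, 44], 0],
  [5, [0, 0, 66], 0],
  [5, [0, 0, 88], 0],
  [5, [0, 0, 108], 0],
  [5, [0, 0, 128], 0],
  [5, [0, 0, 146], 0],
  [5, [0, 0, 160], 0],
  [5, [0, 0, 168], 0],
])

```text
t: 9.03
eef_pos: [0.4418, 0.14, 0.2198]
orientation: [-0.058, -3.14, 0.001]
wrist_force: [-1.4, -0.3, -1.0]
grip_width: 0.198
grasp_force: 40.0
```

Emit:
arm_command([
  [5, [0, 0, 0], 0],
  [5, [0, 0, 0], 0],
  [5, [0, 0, 0], 0],
  [5, [0, 0, 0], 0],
  [5, [0, 0, 0], 0],
  [5, [0, 0, 0], 0],
  [5, [0, 0, 0], 0],
  [5, [0, 0, 0], 0],
  [5, [0, 0, 0], 0],
  [5, [0, 0, 0], 0],
])

```text
t: 9.87
eef_pos: [0.4411, 0.14, 0.2218]
orientation: [0.058, 3.141, 0.0]
wrist_force: [0.5, 0.3, -1.2]
grip_width: 0.194
grasp_force: 40.0
```

```bash
python3 - <<'E'
from h import *
st=manip.state();T=R.from_rotvec(st["orientation"]).as_matrix();g=st["eef_pos"]+T@[0,0,.172]
yaw=np.arctan2(T[1,0],T[0,0])%(2*np.pi)-np.pi
print("grasp pt",g,"yaw",yaw,st["wrist_force"],st["torque"],T[:,2])
print("pin ctr y want",0.13412-(g[0]-.6)*.037)
s=cam("side","pics/s2.png");t=cam("top","pics/t2.png")
u=np.array([np.cos(yaw),np.sin(yaw),0]);tip=g+u*.144-[0,0,.0028]; fl=g+u*.054-[0,0,.0028]
print("side tip",proj(s,tip),"flange",proj(s,fl),"top tip",proj(t,tip),proj(t,fl))
S=cv2.cvtColor(s["pixels"],cv2.COLOR_RGB2BGR);Tp=cv2.cvtColor(t["pixels"],cv2.COLOR_RGB2BGR)
a=cv2.resize(S[150:225,195:295],None,fx=6,fy=6,interpolation=cv2.INTER_CUBIC)
b=cv2.resize(Tp[125:200,195:262],None,fx=2,fy=2,interpolation=cv2.INTER_CUBIC)
b=cv2.resize(Tp[110:210,205:255],None,fx=4.5,fy=4.5,interpolation=cv2.INTER_CUBIC)
cv2.imwrite("pics/c2.png",np.hstack([a[:450,:570],b[:450]]))
w=cam("wrist","pics/w4.png")
# tray heights and disc rows from the earlier wrist view need its pose: recompute
E
```

```text
grasp pt [0.44108312 0.14000609 0.04978707] yaw -0.036743305103649426 [ 0.49505744  0.29607456 -1.1793247 ] [0.02396178 0.01875196 0.01759868] [ 6.81135800e-05  1.30522725e-05 -9.99999998e-01]
pin ctr y want 0.13999992447148446
side tip [253.35341437 178.35959474] flange [216.43685165 183.87673605] top tip [229.03718622 175.42818923] [226.78076622 208.03629569]
```

View pics/c2.png

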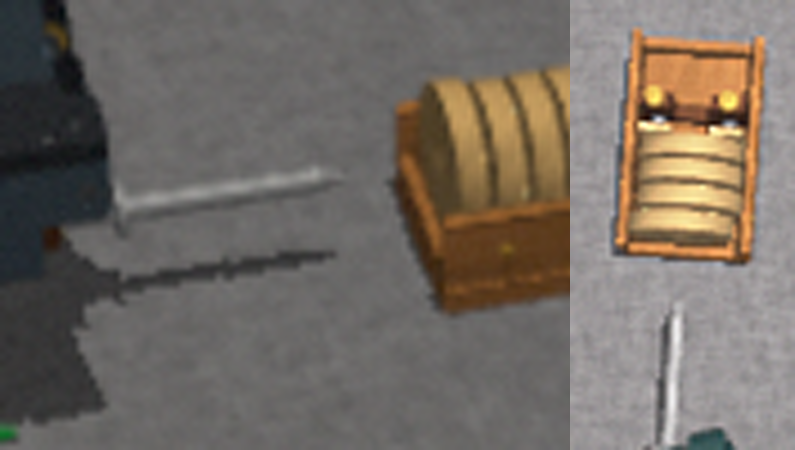

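Crop: in the side half the level rod runs from (122,205) to its tip at (342,178), with the tray to the right. In the top half the tip at (677,305) points up the tray's middle (walls about 617 and 745 at the mouth). I refine the offset and pitch from line fits.

```bash
python3 - <<'E'
from h import *
st=manip.state();T=R.from_rotvec(st["orientation"]).as_matrix();g=st["eef_pos"]+T@[0,0,.172]
t=cam("top");s=cam("side")
bg=lambda im:im.astype(float).mean(2)
# top rod
I=bg(t["pixels"]);P=[]
for r in range(182,206,2):
    row=I[r,218:240];w=np.clip(row-150,0,None);
    if w.sum()>0:P.append((218+(w*np.arange(22)).sum()/w.sum(),r))
P=np.array(P);W=np.array([plane(t,*a,.046)[:2] for a in P]);k=np.polyfit(W[:,0],W[:,1],1)
print("top rod yaw",np.arctan(k[0]),"y@.5",np.polyval(k,.5),"expected",g[1]+(.5-g[0])*-.0367,"rms",np.std(W[:,1]-np.polyval(k,W[:,0])))
# tray walls in top : left/right inner-outer via mask at z .048 left edge (top edge) 
h=cv2.cvtColor(t["pixels"],cv2.COLOR_RGB2HSV);m=(h[...,1]>90)&(h[...,0]<25)
# left outer edge: top edge (z .048) because camera is to the right; right outer: bottom z=0
for nm,f,z in (("L",lambda i:i.min()-.5,.048),("R",lambda i:i.max()+.5,0.0)):
    Q=[]
    for r in range(122,164,2):
        i=np.nonzero(m[r,205:255])[0]+205
        Q.append(plane(t,f(i),r,z)[:2])
    Q=np.array(Q);k=np.polyfit(Q[:,0],Q[:,1],1);print(nm,np.arctan(k[0]),"y@.6",np.polyval(k,.6),"y@.7",np.polyval(k,.7))
# side rod line
I=bg(s["pixels"]);P=[]
for c in range(218,250,2):
    col=I[170:196,c];w=np.clip(col-np.median(col)-25,0,None);w[:0]=0
    P.append((c,170+(w*np.arange(26)).sum()/max(w.sum(),1e-6)))
P=np.array(P);print(P.round(1).tolist())
# intersect side rays with vertical plane of pin
u=np.array([np.cos(-.0367),np.sin(-.0367),0]);n=np.array([-u[1],u[0],0]);Z=[]
for a in P:
    o,d=ray(s,*a);q=o+d*(n@(g-o))/(n@d);Z.append((q[0],q[2]))
Z=np.array(Z);k=np.polyfit(Z[:,0],Z[:,1],1);print("pitch",k[0],"z@.46",np.polyval(k,.46),"z@.58",np.polyval(k,.58),"rms",np.std(Z[:,1]-np.polyval(k,Z[:,0])))
E
```

```text
top rod yaw 0.021415465059805006 y@.5 0.13441784236081883 expected 0.13783228068213926 rms 0.0027631474752293807
L -0.047740396679965276 y@.6 0.17652146445458816 y@.7 0.17174379456673353
R -0.03402732886692402 y@.6 0.09366544985537376 y@.7 0.0902614030650615
[[218.0, 183.0], [220.0, 182.7], [222.0, 182.6], [224.0, 182.0], [226.0, 182.0], [228.0, 181.6], [230.0, 181.1], [232.0, 181.0], [234.0, 180.7], [236.0, 180.4], [238.0, 180.0], [240.0, 179.7], [242.0, 179.6], [244.0, 179.0], [246.0, 178.9], [248.0, 179.0]]
pitch -0.006529805358655338 z@.46 0.049223242469926654 z@.58 0.048439665826888016 rms 0.00043942788655577036
```

```bash
python3 - <<'E'
from h import *
t=cam("top");I=t["pixels"].astype(float).mean(2)
P=[]
for r in range(180,204,2):
    row=I[r,222:235];w=np.clip(row-135,0,None)*(np.abs(np.arange(13)-np.argmax(row))<3)
    P.append((222+(w*np.arange(13)).sum()/w.sum(),r,row.max()))
P=np.array(P);print(P.round(1).tolist())
W=np.array([plane(t,a[0],a[1],.048)[:2] for a in P if a[2]>150]);k=np.polyfit(W[:,0],W[:,1],1)
print("yaw",np.arctan(k[0]),"y@.5",np.polyval(k,.5),"y@.55",np.polyval(k,.55),"rms",np.std(W[:,1]-np.polyval(k,W[:,0])))
print(I[190,218:240].astype(int),I[196,218:240].astype(int))
E
```

```text
[[228.6, 180.0, 194.7], [228.4, 182.0, 235.7], [228.3, 184.0, 233.0], [228.4, 186.0, 232.7], [228.3, 188.0, 213.7], [228.1, 190.0, 211.0], [227.7, 192.0, 199.7], [227.5, 194.0, 213.0], [227.4, 196.0, 233.7], [227.4, 198.0, 235.0], [227.2, 200.0, 231.7], [227.3, 202.0, 217.3]]
yaw -0.035601581463954084 y@.5 0.13795017849219107 y@.55 0.13616934697035588 rms 0.0004064332861199333
[157 157 164 159 153 151 154  99 107 184 211 168 153 160 157 159 163 156
 156 158 160 158] [167 163 155 159 168 175 114  79 150 233 201 147 156 157 161 161 161 152
 159 162 158 156]
```

Emit:
arm_command([
  [5, [-2, 0.4, 0], 0],
  [5, [-5, 0.4, 0], 0],
  [5, [-9, 0.4, 0], 0],
  [5, [-13, 0.4, 0], 0],
  [5, [-17, 0.4, 0], 0],
  [5, [-21, 0.4, 0], 0],
  [5, [-25, 0.4, 0], 0],
  [5, [-29, 0.4, 0], 0],
  [5, [-33, 0.4, 0], 0],
  [5, [-36, 0.4, 0], 0],
])

```text
t: 11.0
eef_pos: [0.4776, 0.139, 0.2217]
orientation: [0.058, 3.141, 0.0]
wrist_force: [-0.1, 0.2, -1.1]
grip_width: 0.196
grasp_force: 40.0
```

Emit:
arm_command([
  [5, [-3, 0, 0], 0],
  [5, [-6, 0, 0], 0],
  [5, [-9, 0, 0], 0],
  [5, [-12, 0, 0], 0],
  [5, [-15, 0, 0], 0],
  [5, [-18, 0, 0], 0],
  [5, [-21, 0, 0], 0],
  [5, [-24, 0, 0], 0],
  [5, [-27, 0, 0], 0],
  [5, [-30, 0, 0], 0],
])

```text
t: 11.83
eef_pos: [0.5073, 0.138, 0.2217]
orientation: [-0.058, -3.141, 0.0]
wrist_force: [-0.0, -0.8, -1.6]
grip_width: 0.195
grasp_force: 40.0
```

```bash
python3 - <<'E'
from h import *
t=cam("top");s=cam("side");st=manip.state();print(st["eef_pos"],st["wrist_force"],st["torque"])
S=cv2.cvtColor(s["pixels"],cv2.COLOR_RGB2BGR);Tp=cv2.cvtColor(t["pixels"],cv2.COLOR_RGB2BGR)
a=cv2.resize(S[150:210,225:315],None,fx=6,fy=6,interpolation=cv2.INTER_CUBIC)
b=cv2.resize(Tp[110:200,205:255],None,fx=4,fy=4,interpolation=cv2.INTER_CUBIC)
cv2.imwrite("pics/c3.png",np.hstack([a,b]))
E
```

```text
[0.50749341 0.13797075 0.22178767] [-0.20153483  0.20542255 -0.94593827] [ 0.01197166  0.09629883 -0.04139876]
```

View pics/c3.png

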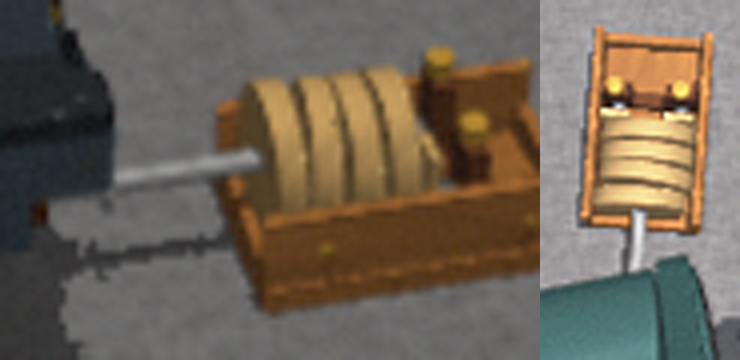

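Rod has entered disc 1 (side crop 255,160) in the middle of the tray, without force. Continuing.

Emit:
arm_command([
  [5, [-3, 0, 0], 0],
  [5, [-6, 0, 0], 0],
  [5, [-9, 0, 0], 0],
  [5, [-12, 0, 0], 0],
  [5, [-15, 0, 0], 0],
  [5, [-18, 0, 0], 0],
  [5, [-21, 0, 0], 0],
  [5, [-24, 0, 0], 0],
  [5, [-27, 0, 0], 0],
  [5, [-30, 0, 0], 0],
])

```text
t: 12.77
eef_pos: [0.5373, 0.1368, 0.2217]
orientation: [-0.058, -3.141, 0.0]
wrist_force: [-0.3, 0.1, -0.9]
grip_width: 0.197
grasp_force: 40.0
```

Emit:
arm_command([
  [5, [-2.5, 0, 0], 0],
  [5, [-5, 0, 0], 0],
  [5, [-7.5, 0, 0], 0],
  [5, [-10, 0, 0], 0],
  [5, [-12.5, 0, 0], 0],
  [5, [-15, 0, 0], 0],
  [5, [-17.5, 0, 0], 0],
  [5, [-20, 0, 0], 0],
  [5, [-22, 0, 0], 0],
  [5, [-24, 0, 0], 0],
])

```text
t: 13.6
eef_pos: [0.5612, 0.136, 0.2217]
orientation: [0.058, 3.141, -0.0]
wrist_force: [0.5, 0.1, -0.6]
grip_width: 0.193
grasp_force: 40.0
```

```bash
python3 - <<'E'
from h import *
t=cam("top","pics/t4.png");s=cam("side","pics/s4.png");st=manip.state();print(st["eef_pos"],st["wrist_force"],st["torque"])
T=R.from_rotvec(st["orientation"]).as_matrix();g=st["eef_pos"]+T@[0,0,.172];print(g)
E
```

```text
[0.56126338 0.13598401 0.22175628] [-0.19028779 -1.20831533 -1.21981782] [ 0.02636697  0.07051603 -0.0080956 ]
[0.56129038 0.13598909 0.04975628]
```

Emit:
arm_command([
  [5, [-1.5, 0, 0], 0],
  [5, [-3, 0, 0], 0],
  [5, [-4.5, 0, 0], 0],
  [5, [-6, 0, 0], 0],
  [5, [-7.5, 0, 0], 0],
  [5, [-9, 0, 0], 0],
  [5, [-10.5, 0, 0], 0],
  [5, [-12, 0, 0], 0],
  [5, [-13.5, 0, 0], 0],
  [5, [-15, 0, 0], 0],
])

```text
t: 14.53
eef_pos: [0.5761, 0.1354, 0.2217]
orientation: [-0.058, -3.141, 0.0]
wrist_force: [-0.4, -0.3, -0.7]
grip_width: 0.194
grasp_force: 40.0
```

```bash
python3 - <<'E'
from h import *
t=cam("top");s=cam("side");st=manip.state();print(st["eef_pos"],st["wrist_force"],st["torque"])
S=cv2.cvtColor(s["pixels"],cv2.COLOR_RGB2BGR);Tp=cv2.cvtColor(t["pixels"],cv2.COLOR_RGB2BGR)
a=cv2.resize(S[150:210,235:325],None,fx=6,fy=6,interpolation=cv2.INTER_CUBIC)
b=cv2.resize(Tp[110:200,205:255],None,fx=4,fy=4,interpolation=cv2.INTER_CUBIC)
cv2.imwrite("pics/c5.png",np.hstack([a,b]))
E
```

```text
[0.57620863 0.13540625 0.22173507] [ 0.35031651  1.04116801 -0.29741851] [-0.00206422  0.0948913   0.00956574]
```

View pics/c5.png

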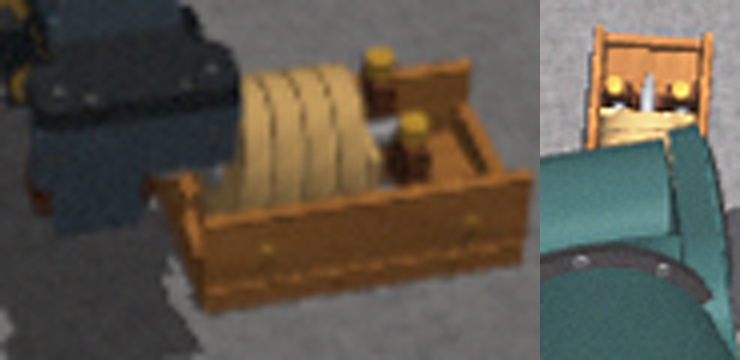

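The rod's tip shows beyond the pad's slot (top crop 648,85), and all four discs are on it with small gaps left. Creeping until the force rises.

Emit:
arm_command([
  [5, [-0.7, 0, 0], 0],
  [5, [-1.4, 0, 0], 0],
  [5, [-2.1, 0, 0], 0],
  [5, [-2.8, 0, 0], 0],
  [5, [-3.5, 0, 0], 0],
  [5, [-4.2, 0, 0], 0],
  [5, [-4.9, 0, 0], 0],
  [5, [-5.6, 0, 0], 0],
  [5, [-6, 0, 0], 0],
  [5, [-6, 0, 0], 0],
])

```text
t: 15.47
eef_pos: [0.5819, 0.1352, 0.2216]
orientation: [-0.058, -3.141, 0.0]
wrist_force: [-1.8, 0.1, -0.5]
grip_width: 0.196
grasp_force: 40.0
```

Emit:
arm_command([
  [5, [-0.3, 0, 0], 0],
  [5, [-0.6, 0, 0], 0],
  [5, [-0.9, 0, 0], 0],
  [5, [-1.2, 0, 0], 0],
  [5, [-1.5, 0, 0], 0],
  [5, [-1.8, 0, 0], 0],
  [5, [-2, 0, 0], 0],
  [5, [-2, 0, 0], 0],
  [5, [-2, 0, 0], 0],
  [5, [-2, 0, 0], 0],
])

```text
t: 16.3
eef_pos: [0.5837, 0.1351, 0.2216]
orientation: [-0.058, -3.14, 0.0]
wrist_force: [-5.8, 0.6, -0.1]
grip_width: 0.193
grasp_force: 40.0
```

```bash
python3 - <<'E'
from h import *
F=[]
for i in range(6):
    manip.camera("side");s=manip.state();F.append(s["wrist_force"])
print(np.mean(F,0),np.std(F,0),s["torque"],s["eef_pos"])
E
```

```text
[-5.99648852  0.53484641  0.26507259] [0.60741183 0.46870487 0.35817149] [5.45987275e-02 1.08621603e+00 7.01066515e-04] [0.58366106 0.13513346 0.22158048]
```

Emit:
arm_command([
  [5, [-0.2, 0, 0], 0],
  [5, [-0.4, 0, 0], 0],
  [5, [-0.6, 0, 0], 0],
  [5, [-0.8, 0, 0], 0],
  [5, [-1, 0, 0], 0],
  [5, [-1.1, 0, 0], 0],
  [5, [-1.1, 0, 0], 0],
  [5, [-1.1, 0, 0], 0],
  [5, [-1.1, 0, 0], 0],
  [5, [-1.1, 0, 0], 0],
])

```text
t: 17.43
eef_pos: [0.5845, 0.1351, 0.2215]
orientation: [-0.058, -3.139, 0.0]
wrist_force: [-9.1, 0.2, 2.7]
grip_width: 0.191
grasp_force: 40.0
```

```bash
python3 - <<'E'
from h import *
F=[]
for i in range(6):
    manip.camera("side");s=manip.state();F.append(s["wrist_force"])
print(np.mean(F,0),np.std(F,0),s["torque"],s["eef_pos"])
p=manip.camera("side")["pixels"][150:210,235:325]
cv2.imwrite("pics/c6.png",cv2.resize(cv2.cvtColor(p,cv2.COLOR_RGB2BGR),None,fx=8,fy=8,interpolation=cv2.INTER_CUBIC))
E
```

```text
[-8.66857808  0.8218908   2.21448926] [0.4603256  0.42340786 0.4826189 ] [0.12677401 1.53833456 0.02283568] [0.58448126 0.1351011  0.22152002]
```

8–9 N of push held for over a second, so step 1 should be met. I firm the grip, ease off part of the push, and lift slowly.

Emit:
arm_command([
  [5, [0, 0, 0], 0],
  [5, [0.5, 0, 0], 0],
  [5, [1, 0, 0], 0],
  [5, [1.5, 0, 0], 0],
  [5, [2, 0, 0], 0],
  [5, [2.5, 0, 0], 0],
  [5, [3, 0, 0], 0],
  [5, [3, 0, -0.5], 0],
  [5, [3, 0, -1], 0],
  [5, [3, 0, -2], 0],
], force=60)

```text
t: 18.62
eef_pos: [0.5822, 0.1352, 0.2238]
orientation: [0.058, 3.141, 0.0]
wrist_force: [1.0, -0.7, -2.0]
grip_width: 0.195
grasp_force: 60.0
```

Emit:
arm_command([
  [5, [0, 0, -1], 0],
  [5, [0, 0, -2], 0],
  [5, [0, 0, -4], 0],
  [5, [0, 0, -6], 0],
  [5, [0, 0, -9], 0],
  [5, [0, 0, -12], 0],
  [5, [0, 0, -15], 0],
  [5, [0, 0, -18], 0],
  [5, [0, 0, -21], 0],
  [5, [0, 0, -23], 0],
])

```text
t: 19.45
eef_pos: [0.5821, 0.1352, 0.2472]
orientation: [0.058, 3.141, 0.0]
wrist_force: [0.2, -0.2, -1.9]
grip_width: 0.192
grasp_force: 60.0
```

```bash
python3 - <<'E'
from h import *
s=manip.state();print(s["eef_pos"],s["wrist_force"],s["torque"])
p=cam("side","pics/s7.png")["pixels"][135:210,225:325]
cv2.imwrite("pics/c7.png",cv2.resize(cv2.cvtColor(p,cv2.COLOR_RGB2BGR),None,fx=8,fy=8,interpolation=cv2.INTER_CUBIC))
E
```

```text
[0.58213083 0.13520908 0.24720273] [ 0.22097611 -0.16498411 -1.91439388] [0.05109893 0.13899578 0.03012881]
```

View pics/c7.png

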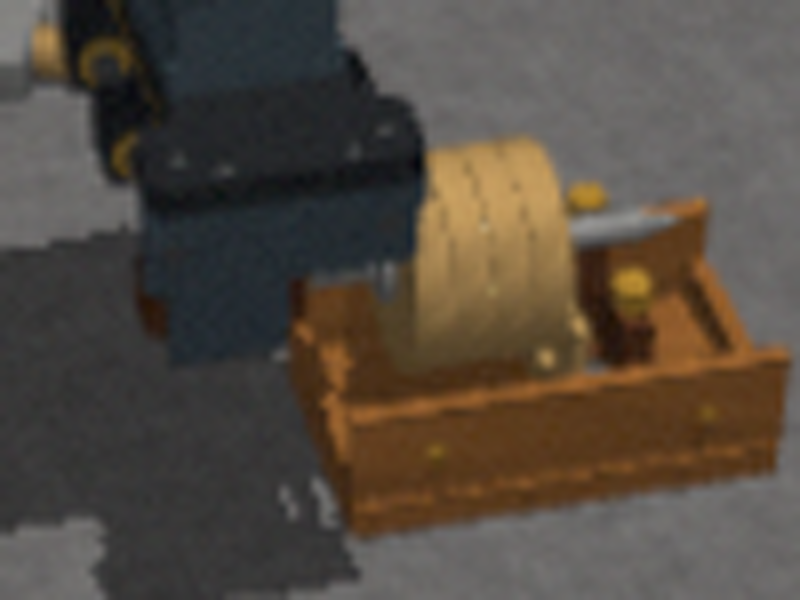

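All four discs hang closed up against the flange (x 385–575 in the crop), and the rod tip is free at (680,215). Lift on.

Emit:
arm_command([
  [5, [0, 0, -3], 0],
  [5, [0, 0, -9], 0],
  [5, [0, 0, -18], 0],
  [5, [0, 0, -30], 0],
  [5, [0, 0, -44], 0],
  [5, [0, 0, -58], 0],
  [5, [0, 0, -71], 0],
  [5, [0, 0, -82], 0],
  [5, [0, 0, -90], 0],
  [5, [0, 0, -95], 0],
])

```text
t: 20.33
eef_pos: [0.5822, 0.1352, 0.3432]
orientation: [0.058, 3.14, 0.0]
wrist_force: [-0.3, -0.3, -1.3]
grip_width: 0.193
grasp_force: 60.0
```

Emit:
arm_command([
  [5, [0, 0, -2], 0],
  [5, [0, 0, -4], 0],
  [5, [0, 0, -5], 0],
  [5, [0, 0, -5], 0],
  [5, [0, 0, -5], 0],
  [5, [0, 0, -5], 0],
  [5, [0, 0, -5], 0],
  [5, [0, 0, -5], 0],
  [5, [0, 0, -5], 0],
  [5, [0, 0, -5], 0],
])

```text
t: 21.17
eef_pos: [0.5821, 0.1352, 0.3467]
orientation: [-0.058, -3.141, 0.0]
wrist_force: [0.4, -0.5, -1.8]
grip_width: 0.194
grasp_force: 60.0
```

```bash
python3 - <<'E'
from h import *
from pinm import handle
class D(dict):pass
def hm(p):
    l,st,ce=handle({"pixels":p}); 
    return [(a.tolist(),b.round(1).tolist()) for a,b in zip(st[1:],ce[1:]) if a[4]>300 and 200<b[0]<310 and b[1]>180]
c=cam("wrist","pics/w8.png");print("now",hm(c["pixels"]))
print("before",hm(cv2.cvtColor(cv2.imread("pics/w3.png"),cv2.COLOR_BGR2RGB)),hm(cv2.cvtColor(cv2.imread("pics/w4.png"),cv2.COLOR_BGR2RGB)))
st=manip.state();T=R.from_rotvec(st["orientation"]).as_matrix();g=st["eef_pos"]+T@[0,0,.172]
yaw=np.arctan2(T[1,0],T[0,0])%(2*np.pi)-np.pi
G=np.load("grasp.npy");d=G[:3]-g;print(g,yaw,"to go tool mm",(T.T@d)*1e3,"world",d,"force",st["wrist_force"],st["torque"])
# pin pitch from side: discs & rod tip
s=cam("side","pics/s8.png");t=cam("top","pics/t8.png")
u=np.array([np.cos(yaw),np.sin(yaw),0])
for x in(.051,.051+.048,.141): print(proj(s,g+u*x-[0,0,.0028]),proj(t,g+u*x-[0,0,.0028]))
I=s["pixels"].astype(int)
h=cv2.cvtColor(s["pixels"],cv2.COLOR_RGB2HSV);a=proj(s,g+u*.125-[0,0,.0028]).astype(int)
print("disc mask",[ (x[:5].tolist()) for x in cv2.connectedComponentsWithStats(((h[...,1]>70)&(h[...,0]>10)&(h[...,0]<22)&(h[...,2]>90)).astype(np.uint8))[2] if x[4]>250])
print(a);
for cc in range(a[0]-8,a[0]+14,2): print(cc,h[a[1]-8:a[1]+9,cc,2].tolist())
E
```

```text
now [([239, 210, 32, 63, 1903], [254.5, 241.3])]
before [([239, 213, 32, 60, 1806], [254.5, 242.6])] [([239, 213, 32, 60, 1813], [254.4, 242.4])]
[0.58206935 0.13520207 0.17470377] -0.036785961582456395 to go tool mm [  18.93305043 -283.22196313  101.91294482] world [-0.02933839 -0.28233604 -0.10190685] force [ 0.27028845 -0.09627742 -2.52868307] [0.01872104 0.16280838 0.01352344]
[273.96365984 131.78244083] [226.55331003 150.45598029]
[294.42007927 129.05467315] [227.91974809 130.93991931]
[312.06738591 126.70148749] [229.1073595  113.97793818]
disc mask [[0, 0, 512, 384, 191493], [306, 69, 206, 253, 2214], [277, 116, 22, 27, 499], [263, 158, 61, 36, 615], [277, 243, 63, 47, 1229]]
[305 127]
297 [115, 118, 134, 152, 161, 179, 174, 170, 163, 162, 157, 159, 154, 148, 142, 131, 128]
299 [112, 106, 105, 109, 108, 109, 109, 117, 142, 147, 122, 106, 105, 120, 116, 114, 114]
301 [107, 110, 111, 109, 107, 106, 105, 110, 136, 134, 101, 78, 94, 103, 101, 98, 101]
303 [102, 106, 110, 110, 109, 107, 109, 116, 135, 122, 92, 79, 108, 106, 110, 103, 104]
305 [107, 106, 110, 108, 103, 105, 113, 131, 141, 114, 86, 84, 106, 106, 106, 105, 104]
307 [107, 107, 107, 105, 105, 106, 116, 141, 138, 107, 79, 92, 108, 106, 107, 111, 108]
309 [107, 105, 104, 105, 107, 106, 113, 123, 117, 92, 87, 105, 108, 106, 107, 107, 105]
311 [107, 109, 104, 106, 107, 107, 107, 115, 121, 99, 105, 104, 107, 109, 106, 104, 101]
313 [111, 103, 104, 110, 109, 107, 108, 107, 107, 100, 101, 101, 106, 106, 103, 106, 105]
315 [106, 106, 103, 105, 106, 108, 108, 104, 107, 107, 105, 110, 110, 105, 102, 105, 106]
317 [105, 105, 105, 102, 103, 106, 107, 109, 107, 106, 104, 110, 107, 107, 107, 103, 101]
```

Emit:
arm_command([
  [5, [0, -4, 0], -0.005],
  [5, [1, -13, 0], -0.02],
  [5, [2, -27, 0], -0.045],
  [5, [3, -45, 0], -0.08],
  [5, [4, -66, 0], -0.12],
  [5, [5.5, -89, 0], -0.16],
  [5, [7, -113, 0], -0.2],
  [5, [8.5, -137, 0], -0.235],
  [5, [10, -158, 0], -0.26],
  [5, [11.4, -176, 0], -0.274],
])

```text
t: 22.15
eef_pos: [0.5639, -0.0418, 0.3468]
orientation: [-0.374, 3.119, -0.0]
wrist_force: [-0.4, 0.2, -2.3]
grip_width: 0.192
grasp_force: 60.0
```

Emit:
arm_command([
  [5, [5, -14, 0], 0],
  [5, [10, -28, 0], 0],
  [5, [15, -43, 0], 0],
  [5, [20, -58, 0], 0],
  [5, [25, -72, 0], 0],
  [5, [29, -84, 0], 0],
  [5, [32, -93, 0], 0],
  [5, [34, -98, 0], 0],
  [5, [35, -101, 0], 0],
  [5, [35, -101, 0], 0],
])

```text
t: 22.98
eef_pos: [0.5539, -0.1469, 0.3467]
orientation: [0.371, -3.12, 0.0]
wrist_force: [0.0, 0.2, -2.1]
grip_width: 0.194
grasp_force: 60.0
```

```bash
cat > tg.py <<'E'
from h import *
for i in range(3): s=cam("side")
st=manip.state();T=R.from_rotvec(st["orientation"]).as_matrix();g=st["eef_pos"]+T@[0,0,.172]
yaw=np.arctan2(T[1,0],T[0,0])%(2*np.pi)-np.pi
G=np.load("grasp.npy");d=G[:3]+[.0015,.0004,0]-g;print(g,yaw,"to go tool mm",(T.T@d)*1e3,"force",st["wrist_force"],st["torque"],st["t"])
h=cv2.cvtColor(s["pixels"],cv2.COLOR_RGB2HSV)
u=np.array([np.cos(yaw),np.sin(yaw),0])
for x in(.0495,.0495+.048,.1395): print(x,proj(s,g+u*x-[0,0,.0028]))
print("disc mask",[ (x[:5].tolist()) for x in cv2.connectedComponentsWithStats(((h[...,1]>70)&(h[...,0]>10)&(h[...,0]<22)&(h[...,2]>90)).astype(np.uint8))[2] if x[4]>250])
E
python3 tg.py
```

```text
[ 0.55396612 -0.14619772  0.1747178 ] 0.237608879348989 to go tool mm [ -0.13381593  -0.59057335 101.92083555] force [ 0.26377043 -0.70315597 -2.50555232] [-0.03069041  0.16496365  0.00135122] 23.1333
0.0495 [301.65674383 212.43665761]
0.0975 [323.40986569 203.83019317]
0.1395 [341.7340369  196.58036811]
disc mask [[0, 0, 512, 384, 191714], [247, 0, 73, 10, 327], [24, 14, 102, 19, 620], [314, 72, 198, 250, 2234], [304, 165, 32, 65, 507], [294, 252, 46, 36, 741]]
```

Emit:
arm_command([
  [5, [0, -0.3, 2], 0],
  [5, [0, -0.5, 7], 0],
  [5, [0, -0.5, 15], 0],
  [5, [0, -0.5, 26], 0],
  [5, [0, -0.5, 39], 0],
  [5, [0, -0.5, 52], 0],
  [5, [0, -0.5, 64], 0],
  [5, [0, -0.5, 74], 0],
  [5, [0, -0.5, 81], 0],
  [5, [0, -0.5, 85], 0],
])

```text
t: 23.97
eef_pos: [0.5538, -0.1471, 0.2603]
orientation: [0.372, -3.118, -0.001]
wrist_force: [-0.4, 0.5, -2.1]
grip_width: 0.196
grasp_force: 60.0
```

Emit:
arm_command([
  [5, [0, 0, 2], 0],
  [5, [0, 0, 4], 0],
  [5, [0, 0, 6], 0],
  [5, [0, 0, 7.5], 0],
  [5, [0, 0, 9], 0],
  [5, [0, 0, 10.5], 0],
  [5, [0, 0, 11.5], 0],
  [5, [0, 0, 12.5], 0],
  [5, [0, 0, 13], 0],
  [5, [0, 0, 13], 0],
])

```text
t: 24.8
eef_pos: [0.554, -0.1471, 0.2486]
orientation: [0.372, -3.119, -0.0]
wrist_force: [0.3, -0.6, -2.5]
grip_width: 0.192
grasp_force: 60.0
```

```bash
python3 tg.py
```

```text
[ 0.5540713  -0.14712189  0.07678803] 0.23727036047726813 to go tool mm [-0.2462469   0.33962544  3.99111031] force [ 0.41128896 -0.32710235 -2.05821698] [-0.01572025  0.15072129  0.00596416] 24.95
0.0495 [298.63530632 249.6950488 ]
0.0975 [318.97469477 240.97457042]
0.1395 [336.15264207 233.60955458]
disc mask [[0, 0, 512, 384, 192054], [218, 0, 119, 14, 576], [38, 16, 69, 16, 436], [306, 69, 206, 253, 2291], [303, 169, 21, 28, 277], [293, 227, 47, 61, 869]]
```

No contact yet, with 4 mm to go. Lowering in small steps.

Emit:
arm_command([
  [5, [0, 0, 0.4], 0],
  [5, [0, 0, 0.8], 0],
  [5, [0, 0, 1.2], 0],
  [5, [0, 0, 1.6], 0],
  [5, [0, 0, 2], 0],
  [5, [0, 0, 2.3], 0],
  [5, [0, 0, 2.6], 0],
  [5, [0, 0, 2.9], 0],
  [5, [0, 0, 3], 0],
  [5, [0, 0, 3], 0],
])

```text
t: 25.78
eef_pos: [0.554, -0.1471, 0.2457]
orientation: [0.372, -3.12, 0.0]
wrist_force: [-1.0, -0.1, -1.2]
grip_width: 0.192
grasp_force: 60.0
```

```bash
python3 tg.py
```

```text
[ 0.55407193 -0.14714973  0.0737517 ] 0.23720152889947022 to go tool mm [-0.25223232  0.36677643  0.95478356] force [-0.09750407  0.76779818 -1.87123423] [-0.0450112   0.13698446 -0.03903607] 25.9333
0.0495 [298.54768912 250.7690167 ]
0.0975 [318.8470446  242.04767494]
0.1395 [335.99253208 234.68134964]
disc mask [[0, 0, 512, 384, 192076], [219, 0, 112, 14, 575], [38, 16, 69, 16, 408], [306, 69, 206, 253, 2292], [303, 169, 21, 28, 264], [293, 228, 47, 60, 869]]
```

Emit:
arm_command([
  [5, [0, 0.2, 0.2], 0],
  [5, [0, 0.3, 0.4], 0],
  [5, [0, 0.3, 0.6], 0],
  [5, [0, 0.3, 0.8], 0],
  [5, [0, 0.3, 0.9], 0],
  [5, [0, 0.3, 1], 0],
  [5, [0, 0.3, 1.1], 0],
  [5, [0, 0.3, 1.2], 0],
  [5, [0, 0.3, 1.2], 0],
  [5, [0, 0.3, 1.2], 0],
])

```text
t: 26.77
eef_pos: [0.554, -0.1468, 0.2447]
orientation: [-0.372, 3.119, -0.0]
wrist_force: [-2.6, 1.5, 4.3]
grip_width: 0.197
grasp_force: 60.0
```

```bash
python3 tg.py
```

```text
[ 0.55405624 -0.14687478  0.07266644] 0.2372752827925213 to go tool mm [-0.20294039  0.09577845 -0.13046021] force [-1.82638144 -0.09318202  6.05499634] [0.39153672 0.08572505 0.14359055] 26.9167
0.0495 [298.45819977 251.04688905]
0.0975 [318.73837139 242.32770907]
0.1395 [335.868166   234.96299022]
disc mask [[0, 0, 512, 384, 192047], [219, 0, 102, 14, 555], [39, 16, 68, 17, 430], [306, 69, 206, 253, 2291], [303, 168, 21, 29, 264], [293, 228, 47, 60, 872]]
```

Emit:
arm_command([
  [5, [0, 0, -0.2], 0],
  [5, [0, 0, -0.3], 0],
  [5, [0, 0, -0.3], 0],
  [18, [0, 0, -0.3], 0],
  [19, [0, 0, -0.3], 0],
  [22, [0, 0, -0.3], 0],
  [28, [0, 0, -0.3], 0],
  [36, [0, 0, -0.3], 0],
  [44, [0, 0, -0.3], 0],
  [44, [0, 0, -0.3], 0],
], force=15)

```text
t: 27.75
eef_pos: [0.554, -0.1469, 0.2449]
orientation: [0.372, -3.12, 0.0]
wrist_force: [0.4, 0.9, -0.8]
grip_width: 0.474
grasp_force: 0.0
```

```bash
python3 tg.py; python3 - <<'E'
from h import *
from pinm import handle
for n in("w2","now"):
    p=cam("wrist","pics/w9.png")["pixels"] if n=="now" else cv2.cvtColor(cv2.imread("pics/w2.png"),cv2.COLOR_BGR2RGB)
    l,st,ce=handle({"pixels":p});print(n,[(a.tolist(),b.round(1).tolist()) for a,b in zip(st[1:],ce[1:]) if a[4]>300 and 200<b[0]<310 and b[1]>180])
E
```

```text
[ 0.55397209 -0.1468697   0.07284014] 0.23715206822465706 to go tool mm [-0.28350677  0.07110963  0.0432313 ] force [0.74864549 0.46781416 0.8165845 ] [0.01299972 0.03026624 0.0040417 ] 27.9
0.0495 [298.42357965 250.99501816]
0.0975 [318.70894803 242.27749921]
0.1395 [335.84318419 234.91416098]
disc mask [[0, 0, 512, 384, 192064], [217, 0, 122, 14, 560], [38, 16, 69, 16, 444], [306, 69, 206, 253, 2298], [303, 168, 21, 29, 263], [295, 228, 45, 60, 860]]
w2 [([228, 212, 56, 61, 2092], [255.9, 243.3])]
now [([220, 213, 60, 60, 2120], [253.5, 243.6])]
```

Emit:
arm_command([
  [44, [0, 0, -3], 0],
  [44, [0, 0, -8], 0],
  [44, [0, 0, -16], 0],
  [44, [0, 0, -28], 0],
  [44, [0, 0, -42], 0],
  [44, [0, 0, -56], 0],
  [44, [0, 0, -70], 0],
  [44, [0, 0, -80], 0],
  [44, [0, 0, -80], 0],
  [44, [0, 0, -80], 0],
])

```text
t: 28.78
eef_pos: [0.554, -0.1468, 0.3256]
orientation: [-0.372, 3.118, -0.001]
wrist_force: [0.1, -0.2, -0.4]
grip_width: 0.483
grasp_force: 0.0
```

```bash
python3 - <<'E'
from h import *
c=cam("wrist","pics/w10.png")
cv2.imwrite("pics/w10b.png",cv2.resize(cv2.cvtColor(c["pixels"],cv2.COLOR_RGB2BGR),(800,600)))
h=cv2.cvtColor(c["pixels"],cv2.COLOR_RGB2HSV)
for r in(196,208,246,250): print(r,h[r,236:268,1].tolist())
st=manip.state();print(st["eef_pos"],st["wrist_force"])
s=cam("side","pics/s10.png");h=cv2.cvtColor(s["pixels"],cv2.COLOR_RGB2HSV)
m=((h[...,1]>70)&(h[...,0]>14)&(h[...,0]<22)&(h[...,2]>90)).astype(np.uint8)
print([x.tolist() for x in cv2.connectedComponentsWithStats(m[225:270,280:350])[2]])
u=np.array([np.cos(.239),np.sin(.239),0]);o=np.array([.5535,-.1470,.07])+u*.0495
for x in(0,.048,.062,.090):print(x,proj(s,o+u*x),proj(s,o+u*x+[0,0,.032]))
# rod beyond far fork: tip dark/bright profile in the side view before/after
b=cv2.imread("pics/side0.png").astype(int);d=np.abs(b-cv2.cvtColor(s["pixels"],cv2.COLOR_RGB2BGR)).sum(2)[230:280,262:345]
print("changed box",[x.tolist() for x in cv2.connectedComponentsWithStats((d>90).astype(np.uint8))[2][1:] if x[4]>15])
E
```

```text
196 [23, 23, 21, 23, 20, 21, 21, 35, 79, 116, 133, 132, 129, 135, 126, 133, 130, 129, 132, 136, 130, 134, 114, 124, 123, 124, 123, 123, 126, 98, 42, 21]
208 [142, 141, 141, 143, 141, 142, 141, 145, 139, 133, 125, 138, 129, 132, 135, 130, 130, 133, 130, 123, 123, 127, 131, 132, 126, 126, 129, 131, 124, 133, 142, 139]
246 [140, 138, 136, 141, 134, 139, 142, 144, 143, 140, 139, 141, 128, 92, 44, 25, 20, 24, 20, 21, 19, 21, 22, 19, 48, 108, 141, 148, 146, 145, 144, 143]
250 [140, 142, 139, 139, 141, 145, 145, 147, 148, 146, 145, 143, 130, 86, 44, 24, 24, 24, 24, 23, 26, 21, 21, 23, 51, 109, 139, 146, 148, 151, 150, 150]
[ 0.55380681 -0.14680527  0.32481106] [-0.20305815  0.84069908  1.12240796]
[[0, 0, 70, 45, 2216], [10, 4, 42, 38, 901], [54, 16, 1, 1, 1], [52, 18, 1, 1, 1], [54, 18, 2, 1, 2], [9, 23, 1, 2, 2], [49, 34, 1, 1, 1], [51, 34, 1, 1, 1], [44, 37, 1, 1, 1], [50, 36, 1, 1, 1], [47, 39, 1, 1, 1], [53, 38, 2, 5, 6], [39, 40, 2, 1, 2], [42, 40, 1, 1, 1], [49, 41, 1, 1, 1], [51, 40, 1, 1, 1], [43, 42, 1, 1, 1], [45, 42, 1, 1, 1], [46, 43, 3, 2, 4], [50, 43, 4, 2, 5]]
0 [298.19012934 251.07436145] [299.18951894 239.65450179]
0.048 [318.45624216 242.32591939] [319.89942369 230.9264925 ]
0.062 [324.22396325 239.8361191 ] [325.79012196 228.44390893]
0.09 [335.57210565 234.93737176] [337.37592677 223.56117222]
changed box [[0, 0, 68, 48, 1407], [24, 21, 8, 6, 20], [36, 35, 25, 11, 87]]
```

```bash
python3 - <<'E'
from h import *
from pinm import handle
c=cam("wrist")
for u,v,z in((254.6,196,.081),(254.8,246,.07),(254.8,250,.07)):
    q=plane(c,u,v,z);print("lateral mm",((q[1]-(-.1395+(q[0]-.5863)*.2441))*np.cos(.239)*1e3).round(2),q[:2].round(4))
l,st,ce=handle(c)
for a,b in zip(st[1:],ce[1:]):
    if a[4]>300 and 200<b[0]<310: print(a,b,plane(c,254.5,a[1]-.5,.081)[:2],plane(c,254.5,a[1]+a[3]-.5,.081)[:2])
# handle + tip in the side camera, before/now
n=cam("side")["pixels"];o=cv2.cvtColor(cv2.imread("pics/side0.png"),cv2.COLOR_BGR2RGB)
for p in(o,n):
    l,st,ce=handle({"pixels":p});print([(a.tolist(),b.round(2).tolist()) for a,b in zip(st[1:],ce[1:]) if a[4]>30 and 255<b[0]<300 and 240<b[1]<280])
    g=p.astype(int).mean(2);print([g[230:246,k].astype(int).tolist() for k in(330,333,335,337)])
E
```

```text
lateral mm 0.5 [ 0.542  -0.1498]
lateral mm 0.57 [ 0.5902 -0.138 ]
lateral mm 0.56 [ 0.5941 -0.137 ]
[ 243  180   23   61 1224] [254.47957516 210.43218954] [ 0.52902813 -0.1530081 ] [ 0.57975438 -0.14076365]
[([265, 251, 27, 19, 313], [277.38, 260.35])]
[[98, 101, 100, 99, 102, 109, 126, 124, 113, 93, 69, 55, 41, 42, 40, 40], [98, 98, 95, 96, 99, 118, 114, 98, 86, 93, 83, 85, 85, 82, 82, 91], [86, 83, 93, 88, 92, 120, 103, 88, 99, 104, 102, 92, 87, 85, 93, 100], [94, 95, 96, 92, 99, 100, 96, 102, 103, 100, 96, 101, 98, 100, 97, 94]]
[([265, 251, 27, 20, 330], [277.44, 260.68]), ([287, 270, 9, 11, 54], [291.06, 275.33])]
[[118, 122, 123, 122, 131, 151, 149, 152, 136, 111, 85, 71, 51, 52, 53, 56], [121, 120, 119, 114, 123, 143, 141, 126, 106, 102, 100, 105, 102, 100, 99, 110], [106, 97, 114, 113, 121, 139, 115, 102, 119, 122, 121, 113, 108, 105, 113, 122], [113, 115, 118, 113, 121, 120, 118, 123, 126, 123, 120, 120, 119, 122, 120, 115]]
```

The pin is back within about 1 mm of where it lay: its handle and tip pixels match the start. The discs hang between the forks and the gripper is clear. Handing in.

```bash
python3 -c "
from station import manip
print(manip.hand_in())"
```

```text
the job is handed in; nothing more can be done
None
```

The job is handed in: the pin went through all four discs with a light push of about 9 N, lifted them out together, and lies back in both forks within about 1 mm of where it started; the station gave no verdict on hand-in.

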